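Make up two vegetable kits in compartment trays

ROBOT

A 6-joint arm with a two-finger parallel gripper is mounted at the origin on the work surface. World frame = base frame: x ahead of the robot, y to its left, z up, the work surface at z = 0. Lengths are in m, angles in rad, forces in N, time in s.
With the tool pointing down it reaches from about 0.35 to 0.95 m from the base axis. Payload 17.4 kg.
Tool frame: the origin (TCP) lies midway between the tips of the shut fingers; the grasp point (between the pads) lies 19 mm behind it (manip.grasp_offset is the distance from the TCP to the grasp point, in m); z points along the fingers, y is the line along which they close (so a half turn about z gives the same grasp; the last joint's range is limited). The gripper opens to 93 mm and grips with 3 to 60 N. Pads are 15 mm wide; open, the fingers measure 128 mm over their backs; the gripper's body (75 mm by 188 mm) begins 65 mm behind the grasp point.
Start: joints at [1.248, 0.116, 1.442, -0, 1.584, -0.038], TCP at [0.19, 0.648, 0.219] pointing down, gripper open.
Joint ranges: [-2.83, 2.83], [-0.83, 2.19], [0.07, 2.5], [-1.14, 4.28], [0.01, 3], [-2.97, 2.97]. Speed limits (rad/s): [1.89, 1.89, 2.22, 3.14, 3.14, 3.14].

INTERFACE

Orientations are given as a unit quaternion [w, x, y, z].
In Python, from cell import manip gives the robot as it stands. The module is installed in compiled form; this text tells all that it offers.
- The arm moves only by the shell command python3 -m handwheel 'ROWS' [OPENING] [FORCE]. ROWS is JSON, a list of rows, each an object of numbers: "x", "y", "z": the shift along the tool's x, y, z in mm; "turn": the turn about the tool's z in rad. A call has 1 to 12 rows; each row shifts and turns the commanded pose from where the row before left it, along the tool's axes as they then stand; what a row does not reach is not made up. A row lasts 1/10 s, in which the tool goes at most 50 mm and 8.59 degrees, less where a joint would pass 70% of its speed; a pose out of reach is approached as far as the arm can. A call with a gripper value outside its range is refused whole. OPENING is the finger opening in mm, from 0 to 93, set as the call begins (- or left out, the last holds). The fingers move at their own pace and stop on an object; FORCE is the grip in N (left out, the last holds). Time passes only in rows, so rows that do not move let the fingers close. It gives the time, the measured TCP pose, the force, the opening and the grip force at its end, in the units of the state.
- manip.sense(): the state, without advancing time (a new reading comes with each control period).
- manip.snapshot(name): name is "scene" or "top"; returns a dict with "image" (480x640x3 uint8, red, green, blue), "K" (3x3 intrinsics, pixels), "T" (4x4, takes a point from camera to world coordinates). Camera axes: x right, y up, looking along -z (the intrinsics and any distortion apply to the point x, -y, -z); pixel columns grow to the right and rows downward; lengths in m; the calibration is good to about 2 mm. A picture is of the moment at which its call begins. There is no depth.
- manip.close_job(): hands the job in; it is judged then, once.
The state is a dict: "t": time; "joint_positions": joint angles; "qd": joint speeds; "joint_torque": joint torques, N m; "tcp_pos": TCP position; "tool_rot": TCP orientation; "force": force on the tool from outside, world axes, zero at the start; "wrist_torque": the same for the moment, N m; "opening": finger opening in m; "gripper_force": force on a finger pad.
Only numpy, scipy, OpenCV 4.12 (cv2) and the standard library are available. Lean on these libraries where they do the work, as an engineer would, in place of code of your own. Each camera call takes 0.05 s, during which the arm holds its last target. There are 200 camera calls.

TASK

Make up the two vegetable kits, one piece standing upright in each compartment: the whole pointed bamboo shoot and the carrot piece go in the yellow tray, either way round, and in the blue tray the cut-off bamboo-shoot base goes in the middle with the courgette and the aubergine pieces at its two ends, either way round. Set the pieces down rather than dropping them, flat on the compartment floors, and leave the onion, the steel bowl and the jar where they are.

Things in the scene. Friction and masses are not known exactly. Their poses are not given: they have to be found in the camera images.
- shoot_center (a point): Whole bamboo shoot, cream, pointed, standing upright on its flat foot; round, 52 mm in diameter with straight sides from the foot up to 50 mm, then a cone with yellow-green ridge rings narrowing to 16 mm at the top; 80 mm high, about 150 g. The point is on its axis, half-way up (40 mm above its underside); z is its upright axis.
- carrot_center (a point): Cut piece of carrot, orange, an upright cylinder 36 mm in diameter and 66 mm high, about 70 g. The point is its centre (33 mm above its underside); z is its upright axis.
- shoot_base_center (a point): Cut-off base of a bamboo shoot, cream with thin ridge rings and a flat top with a ring pattern, an upright cylinder 50 mm in diameter and 58 mm high, about 130 g. The point is its centre (29 mm above its underside); z is its upright axis.
- courgette_center (a point): Cut piece of courgette, green skin, pale green cut top, an upright cylinder 40 mm in diameter and 64 mm high, about 80 g. The point is its centre (32 mm above its underside); z is its upright axis.
- aubergine_center (a point): Cut piece of aubergine, dark purple with a small green stalk disc (27 mm wide, 4 mm high) on top, an upright cylinder 46 mm in diameter and 62 mm high without the disc, about 90 g. The point is its centre (31 mm above its underside); z is its upright axis.
- yellow_tray: Yellow shallow tray, fixed to the table, with two equal compartments in a row along its y axis. Outside 86 mm (x) by 156 mm (y), 12 mm high; floor 4 mm thick, walls and divider 4 mm thick, rising 8 mm above the floor. Each compartment is 78 mm (x) by 72 mm (y) inside; their centres lie at x = 0, y = -38 and +38 mm. Origin: centre of the underside, on the table; z up.
- blue_tray: Blue shallow tray, fixed to the table, with three equal compartments in a row along its y axis. Outside 86 mm (x) by 232 mm (y), 12 mm high; floor 4 mm thick, walls and dividers 4 mm thick, rising 8 mm above the floor. Each compartment is 78 mm (x) by 72 mm (y) inside; their centres lie at x = 0, y = -76, 0 and +76 mm. Origin: centre of the underside, on the table; z up.
- onion_center (a point): Brown onion, 62 mm in diameter, 58 mm high, loose on the table in the row of stock; not part of either kit. The point is on its axis, 29 mm above its underside.
- bowl: Small empty steel bowl, 90 mm across the rim, 45 mm high, loose on the table beside the trays, on the left or the right; not part of the job. Origin: centre of its underside.
- jar: Closed glass jar with a red cap, 60 mm in diameter, 75 mm high, loose on the table beside the trays, on the other side from the bowl; not part of the job. Origin: centre of its underside.

How it is judged:
By the outcome, as a careful person would: the job done as asked, in the order asked, and still so for the second after the job is handed in, with the robot touching nothing.
It also fails if it takes over 128 s, if anything falls off the work surface, if the arm or the gripper's body presses on something with over 40 N, if the wrist force passes 120 N, or if a joint passes its speed limit or range.

## Working session

There is one attempt and no reset: what is moved stays moved. The work goes in short steps, Python scripts to look and compute and a shell command to move; the robot and the scene stay as the last step left them, time stands still between calls to the robot, and variables do not carry over. Pictures are saved under pics/ and viewed, at most 14 in all, crops included, and the job is handed in when it is done.

```bash
mkdir -p pics
python3 - <<'E'
from cell import manip
import cv2,numpy as np
s=manip.sense(); print(s['t'],s['tcp_pos'],s['tool_rot'],s['opening'],manip.grasp_offset)
for n in("top","scene"):
    d=manip.snapshot(n); cv2.imwrite(f'pics/{n}0.png',d['image'][...,::-1]); np.savez(f'{n}0.npz',**{k:v for k,v in d.items()}); print(n,d.keys(),d['K'].tolist(),np.round(d['T'],3).tolist())
E
```

```text
0.0 [0.18958623 0.64760252 0.21790755] [-1.18435256e-04  1.41940024e-01  9.89875085e-01 -5.75184031e-04] 0.09331960440697892 0.0188
top dict_keys(['image', 'K', 'T']) [[570.3077239210138, 0.0, 320.61030702737406], [0.0, 570.3077239210138, 244.37516811484568], [0.0, 0.0, 1.0]] [[-0.009, 0.996, -0.085, 0.42], [-1.0, -0.009, 0.008, 0.011], [0.007, 0.085, 0.996, 1.359], [0.0, 0.0, 0.0, 1.0]]
scene dict_keys(['image', 'K', 'T']) [[495.3635953508679, 0.0, 316.6902746512656], [0.0, 495.3635953508679, 233.81440310725864], [0.0, 0.0, 1.0]] [[-0.856, -0.389, 0.339, 0.837], [0.516, -0.654, 0.552, 0.485], [0.007, 0.648, 0.761, 0.742], [0.0, 0.0, 0.0, 1.0]]
```

View pics/top0.png

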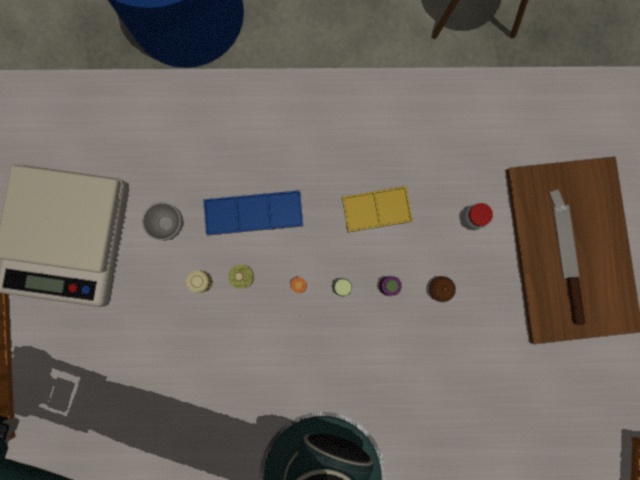

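View pics/scene0.png

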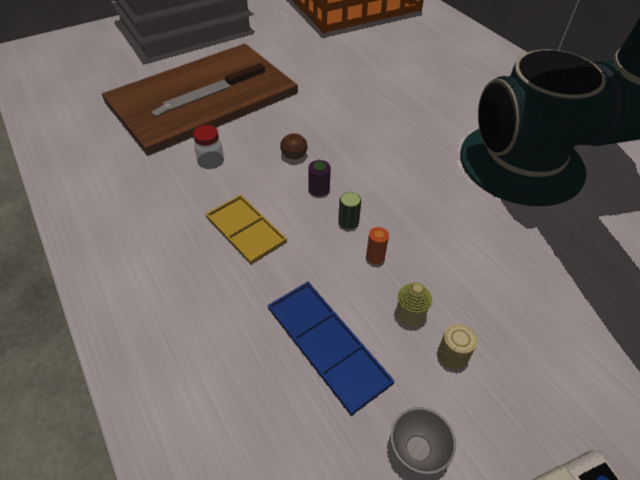

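The top view shows, left to right: base (198,281), shoot (241,277), carrot (299,285), courgette (343,287), aubergine (390,286) and onion (441,289). The blue tray is at (253,213) and the yellow tray at (377,209). The bowl is left of the trays (163,221) and the jar right (480,214). The scene view shows the same row, with nothing hidden.

```bash
cat > h.py <<'E'
import cv2,numpy as np
def cast(d,uv,z):
    K,T=d['K'],d['T']; p=np.linalg.solve(K,[uv[0],uv[1],1.]); r=T[:3,:3]@np.array([p[0],-p[1],-p[2]]); o=T[:3,3]
    return (o+r*(z-o[2])/r[2])[:2]
def blob(d,seed,rad,thr=45):
    """silhouette near seed: pixels differing in chroma/brightness from the table"""
    lab=cv2.cvtColor(d['image'],cv2.COLOR_RGB2LAB).astype(float)
    u,v=seed; H=lab[v-rad:v+rad,u-rad:u+rad]
    bg=np.median(np.concatenate([H[0],H[-1],H[:,0],H[:,-1]]),axis=0)
    D=np.abs(H-bg); m=((D[...,1]+D[...,2])*2>thr/3)|((H[...,0]<bg[0]*0.4))
    m=cv2.morphologyEx(m.astype('uint8'),cv2.MORPH_OPEN,np.ones((3,3)))
    c=max(cv2.findContours(m,0,1)[0],key=cv2.contourArea); return c+np.array([u-rad,v-rad])
E
python3 - <<'E'
from h import *
t=dict(np.load('top0.npz'));s=dict(np.load('scene0.npz'))
P={'base':((198,281),(457,348),29),'shoot':((241,277),(413,306),25),'carrot':((299,285),(377,246),33),'courg':((343,287),(350,211),32),'aub':((390,286),(319,178),31),'onion':((441,289),(293,147),29)}
vis={}
for n,(a,b,h) in P.items():
    out=[]
    for d,q,r in((t,a,20),(s,b,32)):
        c=blob(d,q,r); x,y,w,hh=cv2.boundingRect(c); uv=(x+(w-1)/2,y+(hh-1)/2)
        hz=h if not(n=='shoot' and d is s) else 38
        out+=[(w,hh),np.round(cast(d,uv,hz/1000)*1000)]; cv2.drawContours(d['image'],[c],-1,(255,0,255),1)
    print(n,*out)
for n,lo,hi in(('blue',(105,120,40),(125,255,255)),('yellow',(18,140,80),(32,255,255))):
    for k,d in(('top',t),('scene',s)):
        m=cv2.inRange(cv2.cvtColor(d['image'],cv2.COLOR_RGB2HSV),lo,hi); m[:160]=0
        if k=='top': m[260:]=0
        m=cv2.morphologyEx(m,cv2.MORPH_CLOSE,np.ones((7,7)))
        c=max(cv2.findContours(m,0,1)[0],key=cv2.contourArea)
        w=np.array([cast(d,p[0],.010) for p in c])*1000
        r=cv2.minAreaRect(w.astype('float32')); print(n,k,np.round(r[0]),np.round(r[1]),round(r[2],1))
        cv2.drawContours(d['image'],[c],-1,(255,0,255),1)
a=cv2.resize(t['image'][180:310,140:500],None,fx=2.2,fy=2.2); b=s['image'][120:420,200:500]
o=np.zeros((590,800,3),'uint8'); o[:a.shape[0],:a.shape[1]]=a; o[290:590,:300]=b
cv2.imwrite('pics/seg.png',o[...,::-1])
E
```

```text
base (25, 23) [450. 286.] (39, 46) [450. 282.]
shoot (26, 26) [460. 188.] (36, 45) [464. 188.]
carrot (17, 17) [439.  54.] (23, 39) [440.  50.]
courg (18, 19) [433. -50.] (22, 37) [434. -50.]
aub (23, 20) [ 436. -160.] (23, 38) [ 437. -161.]
onion (26, 25) [ 427. -280.] (26, 26) [ 432. -278.]
blue top [613. 161.] [ 84. 228.] 5.0
blue scene [616. 161.] [ 87. 232.] 5.0
yellow top [ 619. -135.] [ 84. 154.] 9.2
yellow scene [ 622. -136.] [ 86. 157.] 9.2
```

View pics/seg.png

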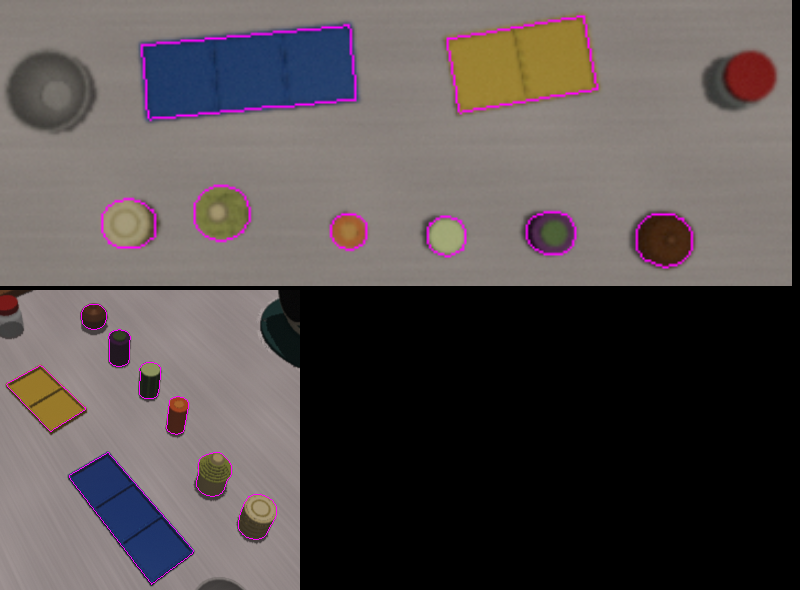

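The outlines fit well, and the two views agree to within 5 mm. Next I turn the tool so the fingers close along world x. After that, tool x is world y and tool y is world x.

```bash
python3 -m handwheel '[{"turn":0.143},{"turn":0.143},{"turn":0.143},{"turn":0.143},{"turn":0.143},{"turn":0.143},{"turn":0.143},{"turn":0.143},{"turn":0.142}]' 93 15
python3 -m handwheel '[{"x":-38,"y":22},{"x":-38,"y":22},{"x":-38,"y":22},{"x":-38,"y":22},{"x":-38,"y":22},{"x":-38,"y":22},{"x":-38,"y":22},{"x":-38,"y":22},{"x":-38,"y":22},{"x":-38,"y":22},{"x":-38,"y":22},{"x":-38,"y":22}]'
```

```text
invalid input at $[0]: expected keys x, y, z, turn
invalid input at $[0]: expected keys x, y, z, turn
```

All four keys are required.

```bash
python3 -m handwheel '[{"x":0,"y":0,"z":0,"turn":0.143},{"x":0,"y":0,"z":0,"turn":0.143},{"x":0,"y":0,"z":0,"turn":0.143},{"x":0,"y":0,"z":0,"turn":0.143},{"x":0,"y":0,"z":0,"turn":0.143},{"x":0,"y":0,"z":0,"turn":0.143},{"x":0,"y":0,"z":0,"turn":0.143},{"x":0,"y":0,"z":0,"turn":0.143},{"x":0,"y":0,"z":0,"turn":0.142}]' 93 15
python3 -m handwheel '[{"x":-38,"y":22,"z":0,"turn":0},{"x":-38,"y":22,"z":0,"turn":0},{"x":-38,"y":22,"z":0,"turn":0},{"x":-38,"y":22,"z":0,"turn":0},{"x":-38,"y":22,"z":0,"turn":0},{"x":-38,"y":22,"z":0,"turn":0},{"x":-38,"y":22,"z":0,"turn":0},{"x":-38,"y":22,"z":0,"turn":0},{"x":-38,"y":22,"z":0,"turn":0},{"x":-38,"y":22,"z":0,"turn":0},{"x":-38,"y":22,"z":0,"turn":0},{"x":-38,"y":22,"z":0,"turn":0}]'
```

```text
t: 1.0
tcp_pos: [0.1896, 0.6477, 0.2182]
tool_rot: [0.0, 0.709, 0.705, -0.0]
force: [-0.9, 0.2, 0.2]
opening: 0.0933
gripper_force: 0.0
t: 2.2
tcp_pos: [0.4541, 0.1901, 0.2186]
tool_rot: [0.0, 0.707, 0.707, 0.0]
force: [0.4, 1.1, 1.1]
opening: 0.0928
gripper_force: 0.0
```

```bash
python3 -m handwheel '[{"x":-2,"y":8,"z":20,"turn":0},{"x":0,"y":0,"z":40,"turn":0},{"x":0,"y":0,"z":40,"turn":0},{"x":0,"y":0,"z":40,"turn":0},{"x":0,"y":0,"z":30,"turn":0},{"x":0,"y":0,"z":20,"turn":0},{"x":0,"y":0,"z":11,"turn":0},{"x":0,"y":0,"z":0,"turn":0},{"x":0,"y":0,"z":0,"turn":0}]'
python3 -m handwheel '[{"x":0,"y":0,"z":0,"turn":0},{"x":0,"y":0,"z":0,"turn":0},{"x":0,"y":0,"z":0,"turn":0},{"x":0,"y":0,"z":0,"turn":0},{"x":0,"y":0,"z":0,"turn":0},{"x":0,"y":0,"z":0,"turn":0},{"x":0,"y":0,"z":0,"turn":0},{"x":0,"y":0,"z":0,"turn":0}]' 30 15
python3 - <<'E'
from cell import manip
import cv2
cv2.imwrite('pics/g1.png',manip.snapshot('scene')['image'][200:440,260:580,::-1].repeat(2,0).repeat(2,1))
E
```

```text
t: 3.1
tcp_pos: [0.4621, 0.19, 0.0186]
tool_rot: [0.0, 0.707, 0.707, 0.0]
force: [0.5, 0.4, 0.6]
opening: 0.093
gripper_force: 0.0
t: 3.9
tcp_pos: [0.4616, 0.1898, 0.0177]
tool_rot: [-0.0, 0.707, 0.707, -0.0]
force: [-2.5, 0.1, 2.4]
opening: 0.0514
gripper_force: 14.9
```

View pics/g1.png

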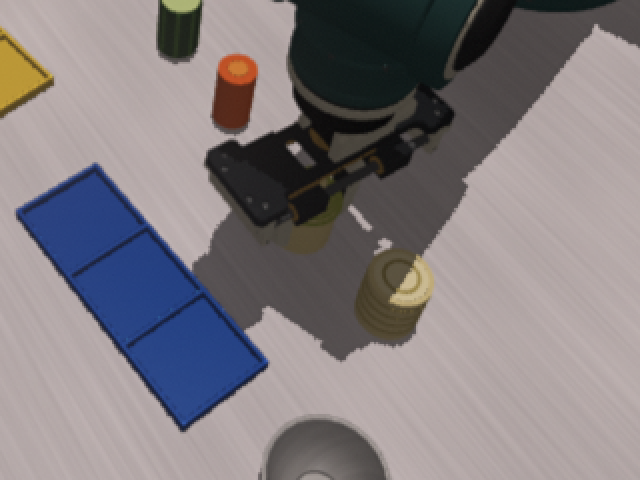

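The picture shows the shoot held between the fingers at about (310,235), with its neighbours undisturbed. The opening reads 51 mm, which matches the shoot. Next I lift it and carry it to the yellow tray's +y compartment at (614,-98).

```bash
python3 -m handwheel '[{"x":0,"y":0,"z":-5,"turn":0},{"x":0,"y":0,"z":-15,"turn":0},{"x":0,"y":0,"z":-30,"turn":0},{"x":0,"y":0,"z":-30,"turn":0},{"x":0,"y":0,"z":-20,"turn":0},{"x":0,"y":0,"z":-10,"turn":0}]'
python3 -m handwheel '[{"x":-10,"y":5,"z":0,"turn":0},{"x":-22,"y":12,"z":0,"turn":0},{"x":-28,"y":15,"z":0,"turn":0},{"x":-30,"y":16,"z":0,"turn":0},{"x":-30,"y":16,"z":0,"turn":0},{"x":-30,"y":16,"z":0,"turn":0},{"x":-30,"y":16,"z":0,"turn":0},{"x":-30,"y":16,"z":0,"turn":0},{"x":-28,"y":15,"z":0,"turn":0},{"x":-25,"y":13,"z":0,"turn":0},{"x":-18,"y":9,"z":0,"turn":0},{"x":-7,"y":3,"z":0,"turn":0}]'
python3 -m handwheel '[{"x":0,"y":0,"z":20,"turn":0},{"x":0,"y":0,"z":30,"turn":0},{"x":0,"y":0,"z":25,"turn":0},{"x":0,"y":0,"z":15,"turn":0},{"x":0,"y":0,"z":9,"turn":0},{"x":0,"y":0,"z":4,"turn":0},{"x":0,"y":0,"z":0,"turn":0},{"x":0,"y":0,"z":0,"turn":0}]'
```

```text
t: 4.55
tcp_pos: [0.4623, 0.19, 0.1307]
tool_rot: [0.001, 0.707, 0.707, 0.001]
force: [-0.2, -0.7, -2.3]
opening: 0.0515
gripper_force: 14.9
t: 5.75
tcp_pos: [0.6137, -0.1, 0.1264]
tool_rot: [-0.001, 0.708, 0.707, -0.001]
force: [0.2, 0.7, -1.5]
opening: 0.052
gripper_force: 14.9
t: 6.55
tcp_pos: [0.6142, -0.0982, 0.0257]
tool_rot: [0.001, 0.707, 0.707, 0.0]
force: [0.1, -1.1, -2.0]
opening: 0.0517
gripper_force: 14.9
```

```bash
python3 -m handwheel '[{"x":0,"y":0,"z":2,"turn":0},{"x":0,"y":0,"z":1,"turn":0},{"x":0,"y":0,"z":0,"turn":0},{"x":0,"y":0,"z":0,"turn":0}]'
python3 -m handwheel '[{"x":0,"y":0,"z":1,"turn":0},{"x":0,"y":0,"z":0,"turn":0},{"x":0,"y":0,"z":0,"turn":0}]'
```

```text
t: 6.95
tcp_pos: [0.6137, -0.0982, 0.0218]
tool_rot: [0.0, 0.707, 0.707, 0.0]
force: [0.6, 0.4, -0.7]
opening: 0.0519
gripper_force: 14.9
t: 7.25
tcp_pos: [0.6138, -0.0982, 0.0217]
tool_rot: [0.0, 0.707, 0.707, 0.0]
force: [-4.8, 1.1, 9.6]
opening: 0.0519
gripper_force: 14.9
```

```bash
python3 -m handwheel '[{"x":0,"y":0,"z":-0.5,"turn":0},{"x":0,"y":0,"z":0,"turn":0},{"x":0,"y":0,"z":0,"turn":0},{"x":0,"y":0,"z":0,"turn":0},{"x":0,"y":0,"z":0,"turn":0},{"x":0,"y":0,"z":0,"turn":0}]' 85
python3 -m handwheel '[{"x":0,"y":0,"z":-10,"turn":0},{"x":0,"y":0,"z":-30,"turn":0},{"x":0,"y":0,"z":-40,"turn":0},{"x":0,"y":0,"z":-35,"turn":0},{"x":10,"y":-12,"z":-5,"turn":0},{"x":25,"y":-29,"z":0,"turn":0},{"x":30,"y":-35,"z":0,"turn":0},{"x":30,"y":-35,"z":0,"turn":0},{"x":30,"y":-35,"z":0,"turn":0},{"x":18,"y":-20,"z":0,"turn":0},{"x":7,"y":-8,"z":0,"turn":0},{"x":0,"y":0,"z":0,"turn":0}]'
```

```text
t: 7.85
tcp_pos: [0.6136, -0.0982, 0.0211]
tool_rot: [-0.0, 0.707, 0.707, -0.0]
force: [0.4, 1.1, 0.1]
opening: 0.0848
gripper_force: 0.0
t: 9.05
tcp_pos: [0.4395, 0.0523, 0.142]
tool_rot: [0.001, 0.707, 0.708, 0.001]
force: [0.6, -0.9, 0.4]
opening: 0.0848
gripper_force: 0.0
```

```bash
python3 -m handwheel '[{"x":0,"y":0,"z":20,"turn":0},{"x":0,"y":0,"z":40,"turn":0},{"x":0,"y":0,"z":30,"turn":0},{"x":0,"y":0,"z":20,"turn":0},{"x":0,"y":0,"z":10,"turn":0},{"x":0,"y":0,"z":4,"turn":0},{"x":0,"y":0,"z":0,"turn":0},{"x":0,"y":0,"z":0,"turn":0}]'
```

```text
t: 9.85
tcp_pos: [0.4404, 0.0517, 0.0182]
tool_rot: [0.0, 0.707, 0.707, 0.0]
force: [1.2, 0.4, 0.4]
opening: 0.0848
gripper_force: 0.0
```

```bash
python3 -m handwheel '[{"x":0,"y":0,"z":0,"turn":0},{"x":0,"y":0,"z":0,"turn":0},{"x":0,"y":0,"z":0,"turn":0},{"x":0,"y":0,"z":0,"turn":0},{"x":0,"y":0,"z":0,"turn":0},{"x":0,"y":0,"z":0,"turn":0},{"x":0,"y":0,"z":0,"turn":0},{"x":0,"y":0,"z":0,"turn":0},{"x":0,"y":0,"z":0,"turn":0}]' 20 15
python3 - <<'E'
from cell import manip
import cv2
cv2.imwrite('pics/g2.png',manip.snapshot('scene')['image'][120:420,180:500,::-1].repeat(2,0).repeat(2,1))
E
```

```text
t: 10.75
tcp_pos: [0.4396, 0.0518, 0.0171]
tool_rot: [-0.0, 0.707, 0.707, -0.0]
force: [0.6, 0.2, 0.6]
opening: 0.036
gripper_force: 15.0
```

View pics/g2.png

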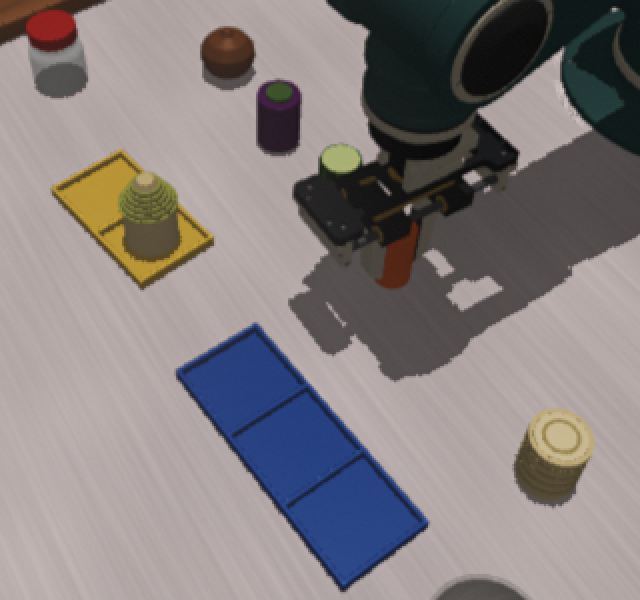

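The shoot stands upright in the yellow compartment at (150,230), and the carrot is gripped at (395,255). Next I carry the carrot to (626,-173).

```bash
python3 -m handwheel '[{"x":0,"y":0,"z":-5,"turn":0},{"x":0,"y":0,"z":-15,"turn":0},{"x":0,"y":0,"z":-30,"turn":0},{"x":0,"y":0,"z":-35,"turn":0},{"x":0,"y":0,"z":-25,"turn":0},{"x":0,"y":0,"z":-10,"turn":0}]'
python3 -m handwheel '[{"x":-8,"y":7,"z":0,"turn":0},{"x":-17,"y":14,"z":0,"turn":0},{"x":-24,"y":20,"z":0,"turn":0},{"x":-24,"y":20,"z":0,"turn":0},{"x":-24,"y":20,"z":0,"turn":0},{"x":-24,"y":20,"z":0,"turn":0},{"x":-24,"y":20,"z":0,"turn":0},{"x":-24,"y":20,"z":0,"turn":0},{"x":-22,"y":18,"z":0,"turn":0},{"x":-18,"y":13,"z":0,"turn":0},{"x":-11,"y":8,"z":0,"turn":0},{"x":-5,"y":3,"z":0,"turn":0}]'
python3 -m handwheel '[{"x":0,"y":0,"z":20,"turn":0},{"x":0,"y":0,"z":35,"turn":0},{"x":0,"y":0,"z":30,"turn":0},{"x":0,"y":0,"z":16,"turn":0},{"x":0,"y":0,"z":9,"turn":0},{"x":0,"y":0,"z":3,"turn":0},{"x":0,"y":0,"z":0,"turn":0},{"x":0,"y":0,"z":0,"turn":0}]'
```

```text
t: 11.4
tcp_pos: [0.4405, 0.0519, 0.1408]
tool_rot: [0.001, 0.707, 0.707, 0.002]
force: [0.8, 0.1, -1.2]
opening: 0.0356
gripper_force: 15.0
t: 12.6
tcp_pos: [0.6227, -0.1743, 0.1355]
tool_rot: [-0.001, 0.707, 0.707, -0.001]
force: [0.1, 0.4, -0.7]
opening: 0.0357
gripper_force: 15.0
t: 13.4
tcp_pos: [0.6233, -0.1734, 0.0255]
tool_rot: [0.001, 0.707, 0.707, 0.0]
force: [0.2, 1.0, -0.8]
opening: 0.0359
gripper_force: 15.0
```

```bash
python3 -m handwheel '[{"x":0,"y":3,"z":1,"turn":0},{"x":0,"y":0,"z":1,"turn":0},{"x":0,"y":0,"z":1,"turn":0},{"x":0,"y":0,"z":0,"turn":0},{"x":0,"y":0,"z":0,"turn":0}]'
python3 -m handwheel '[{"x":0,"y":0,"z":0.5,"turn":0},{"x":0,"y":0,"z":0,"turn":0},{"x":0,"y":0,"z":0,"turn":0}]'
```

```text
t: 13.9
tcp_pos: [0.6257, -0.1732, 0.0212]
tool_rot: [0.0, 0.707, 0.707, -0.0]
force: [0.2, -0.3, -0.2]
opening: 0.0356
gripper_force: 15.0
t: 14.2
tcp_pos: [0.6257, -0.1732, 0.0212]
tool_rot: [0.0, 0.707, 0.707, 0.0]
force: [-2.2, 1.8, 4.6]
opening: 0.0357
gripper_force: 15.0
```

```bash
python3 -m handwheel '[{"x":0,"y":0,"z":0,"turn":0},{"x":0,"y":0,"z":0,"turn":0},{"x":0,"y":0,"z":0,"turn":0},{"x":0,"y":0,"z":0,"turn":0},{"x":0,"y":0,"z":0,"turn":0},{"x":0,"y":0,"z":0,"turn":0},{"x":0,"y":0,"z":-10,"turn":0},{"x":0,"y":0,"z":-30,"turn":0},{"x":0,"y":0,"z":-40,"turn":0},{"x":0,"y":0,"z":-35,"turn":0},{"x":0,"y":0,"z":-10,"turn":0}]' 85
python3 -m handwheel '[{"x":32,"y":-12,"z":0,"turn":0},{"x":40,"y":-15,"z":0,"turn":0},{"x":40,"y":-15,"z":0,"turn":0},{"x":40,"y":-15,"z":0,"turn":0},{"x":40,"y":-15,"z":0,"turn":0},{"x":40,"y":-15,"z":0,"turn":0},{"x":40,"y":-15,"z":0,"turn":0},{"x":40,"y":-15,"z":0,"turn":0},{"x":40,"y":-15,"z":0,"turn":0},{"x":40,"y":-15,"z":0,"turn":0},{"x":40,"y":-15,"z":0,"turn":0},{"x":25,"y":-14,"z":0,"turn":0}]' 90
python3 -m handwheel '[{"x":0,"y":0,"z":0,"turn":0},{"x":0,"y":0,"z":0,"turn":0}]'
```

```text
t: 15.3
tcp_pos: [0.6269, -0.1736, 0.1511]
tool_rot: [0.003, 0.707, 0.707, 0.001]
force: [0.0, -0.3, -0.7]
opening: 0.0852
gripper_force: 0.0
t: 16.5
tcp_pos: [0.4485, 0.2859, 0.1457]
tool_rot: [-0.0, 0.707, 0.708, 0.0]
force: [-0.2, 1.0, 0.2]
opening: 0.09
gripper_force: 0.0
t: 16.7
tcp_pos: [0.4494, 0.284, 0.1456]
tool_rot: [0.0, 0.707, 0.708, -0.0]
force: [0.8, 0.1, -0.3]
opening: 0.09
gripper_force: 0.0
```

Now down 128 mm, and close on the base.

```bash
python3 -m handwheel '[{"x":0,"y":0,"z":20,"turn":0},{"x":0,"y":0,"z":40,"turn":0},{"x":0,"y":0,"z":32,"turn":0},{"x":0,"y":0,"z":20,"turn":0},{"x":0,"y":0,"z":11,"turn":0},{"x":0,"y":0,"z":5,"turn":0},{"x":0,"y":0,"z":0,"turn":0},{"x":0,"y":0,"z":0,"turn":0}]'
python3 -m handwheel '[{"x":0,"y":0,"z":0,"turn":0},{"x":0,"y":0,"z":0,"turn":0},{"x":0,"y":0,"z":0,"turn":0},{"x":0,"y":0,"z":0,"turn":0},{"x":0,"y":0,"z":0,"turn":0},{"x":0,"y":0,"z":0,"turn":0},{"x":0,"y":0,"z":0,"turn":0},{"x":0,"y":0,"z":0,"turn":0}]' 30 15
python3 - <<'E'
from cell import manip
import cv2
cv2.imwrite('pics/g3.png',manip.snapshot('scene')['image'][120:460,180:560,::-1].repeat(2,0).repeat(2,1)[:600])
E
```

```text
t: 17.5
tcp_pos: [0.4503, 0.2839, 0.0188]
tool_rot: [0.0, 0.707, 0.707, 0.001]
force: [0.3, -0.1, -0.2]
opening: 0.0898
gripper_force: 0.0
t: 18.3
tcp_pos: [0.4497, 0.2838, 0.0177]
tool_rot: [0.0, 0.707, 0.707, 0.0]
force: [-0.4, 0.5, 0.4]
opening: 0.0499
gripper_force: 15.0
```

View pics/g3.png

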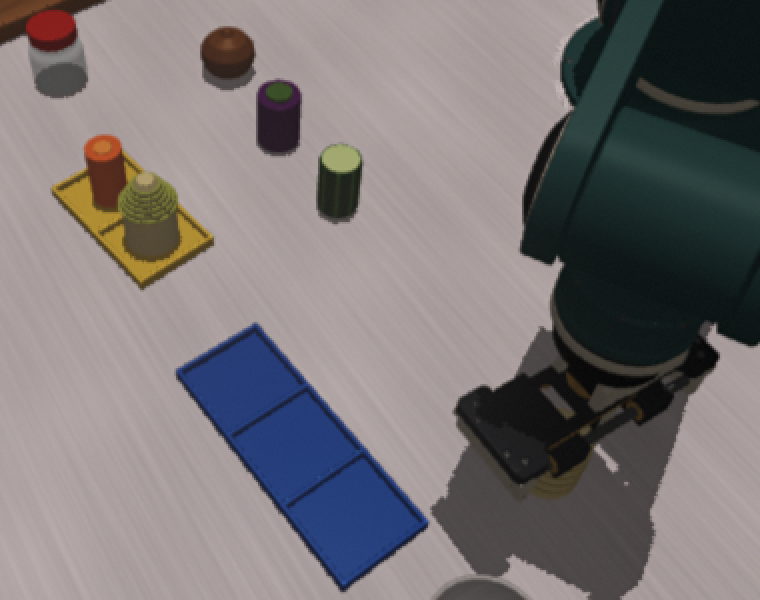

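The carrot (105,175) and the shoot (150,215) both stand upright in the yellow tray, and the base is gripped. Next I carry it to the blue middle compartment at (614,161).

```bash
python3 -m handwheel '[{"x":0,"y":0,"z":-5,"turn":0},{"x":0,"y":0,"z":-15,"turn":0},{"x":0,"y":0,"z":-30,"turn":0},{"x":0,"y":0,"z":-30,"turn":0},{"x":0,"y":0,"z":-20,"turn":0},{"x":0,"y":0,"z":-10,"turn":0}]'
python3 -m handwheel '[{"x":-5,"y":6,"z":0,"turn":0},{"x":-11,"y":15,"z":0,"turn":0},{"x":-16,"y":22,"z":0,"turn":0},{"x":-18,"y":24,"z":0,"turn":0},{"x":-18,"y":24,"z":0,"turn":0},{"x":-18,"y":24,"z":0,"turn":0},{"x":-16,"y":22,"z":0,"turn":0},{"x":-11,"y":15,"z":0,"turn":0},{"x":-7,"y":9,"z":0,"turn":0},{"x":-3,"y":4,"z":0,"turn":0},{"x":0,"y":0,"z":0,"turn":0}]'
python3 -m handwheel '[{"x":0,"y":0,"z":20,"turn":0},{"x":0,"y":0,"z":30,"turn":0},{"x":0,"y":0,"z":25,"turn":0},{"x":0,"y":0,"z":15,"turn":0},{"x":0,"y":0,"z":9,"turn":0},{"x":0,"y":0,"z":3,"turn":0},{"x":0,"y":0,"z":1,"turn":0},{"x":0,"y":0,"z":1,"turn":0},{"x":0,"y":0,"z":1,"turn":0},{"x":0,"y":0,"z":0,"turn":0},{"x":0,"y":0,"z":0,"turn":0}]'
```

```text
t: 18.95
tcp_pos: [0.4503, 0.2842, 0.1309]
tool_rot: [0.0, 0.707, 0.707, 0.002]
force: [-0.4, -0.2, -0.5]
opening: 0.0499
gripper_force: 15.0
t: 20.05
tcp_pos: [0.6146, 0.1608, 0.1273]
tool_rot: [-0.0, 0.707, 0.707, -0.0]
force: [-0.3, 1.3, -1.2]
opening: 0.05
gripper_force: 15.0
t: 21.15
tcp_pos: [0.6148, 0.1608, 0.023]
tool_rot: [0.0, 0.707, 0.707, 0.0]
force: [-1.1, 0.3, -0.4]
opening: 0.0497
gripper_force: 15.0
```

```bash
python3 -m handwheel '[{"x":0,"y":0,"z":1,"turn":0},{"x":0,"y":0,"z":0.5,"turn":0},{"x":0,"y":0,"z":0,"turn":0},{"x":0,"y":0,"z":0,"turn":0}]'
```

```text
t: 21.55
tcp_pos: [0.6148, 0.1608, 0.0217]
tool_rot: [0.0, 0.707, 0.707, 0.0]
force: [-2.5, -0.6, 5.4]
opening: 0.0496
gripper_force: 15.0
```

```bash
python3 -m handwheel '[{"x":0,"y":0,"z":0,"turn":0},{"x":0,"y":0,"z":0,"turn":0},{"x":0,"y":0,"z":0,"turn":0},{"x":0,"y":0,"z":0,"turn":0},{"x":0,"y":0,"z":0,"turn":0},{"x":0,"y":0,"z":0,"turn":0},{"x":0,"y":0,"z":-10,"turn":0},{"x":0,"y":0,"z":-30,"turn":0},{"x":0,"y":0,"z":-40,"turn":0},{"x":0,"y":0,"z":-35,"turn":0},{"x":0,"y":0,"z":-10,"turn":0}]' 85
python3 -m handwheel '[{"x":-10,"y":-9,"z":0,"turn":0},{"x":-24,"y":-21,"z":0,"turn":0},{"x":-28,"y":-24,"z":0,"turn":0},{"x":-28,"y":-24,"z":0,"turn":0},{"x":-28,"y":-24,"z":0,"turn":0},{"x":-28,"y":-24,"z":0,"turn":0},{"x":-28,"y":-24,"z":0,"turn":0},{"x":-22,"y":-19,"z":0,"turn":0},{"x":-12,"y":-10,"z":0,"turn":0},{"x":-3,"y":-3,"z":0,"turn":0},{"x":0,"y":0,"z":0,"turn":0}]'
python3 -m handwheel '[{"x":0,"y":0,"z":20,"turn":0},{"x":0,"y":0,"z":40,"turn":0},{"x":0,"y":0,"z":32,"turn":0},{"x":0,"y":0,"z":20,"turn":0},{"x":0,"y":0,"z":11,"turn":0},{"x":0,"y":0,"z":5,"turn":0},{"x":0,"y":0,"z":0,"turn":0},{"x":0,"y":0,"z":0,"turn":0}]'
python3 -m handwheel '[{"x":0,"y":0,"z":0,"turn":0},{"x":0,"y":0,"z":0,"turn":0},{"x":0,"y":0,"z":0,"turn":0},{"x":0,"y":0,"z":0,"turn":0},{"x":0,"y":0,"z":0,"turn":0},{"x":0,"y":0,"z":0,"turn":0},{"x":0,"y":0,"z":0,"turn":0},{"x":0,"y":0,"z":0,"turn":0},{"x":0,"y":0,"z":0,"turn":0}]' 25 15
python3 - <<'E'
from cell import manip
import cv2
cv2.imwrite('pics/g4.png',manip.snapshot('scene')['image'][120:420,180:560,::-1].repeat(2,0).repeat(2,1))
E
```

```text
t: 22.65
tcp_pos: [0.616, 0.1611, 0.1516]
tool_rot: [0.002, 0.707, 0.707, 0.003]
force: [-0.1, 0.2, 0.3]
opening: 0.0852
gripper_force: 0.0
t: 23.75
tcp_pos: [0.432, -0.0504, 0.1452]
tool_rot: [-0.0, 0.707, 0.707, -0.0]
force: [0.3, 0.2, -0.4]
opening: 0.085
gripper_force: 0.0
t: 24.55
tcp_pos: [0.4333, -0.0502, 0.0191]
tool_rot: [0.0, 0.707, 0.707, 0.0]
force: [0.0, -0.2, 0.5]
opening: 0.0849
gripper_force: 0.0
t: 25.45
tcp_pos: [0.4327, -0.0502, 0.0182]
tool_rot: [0.0, 0.707, 0.707, 0.0]
force: [0.9, -0.2, 0.8]
opening: 0.0395
gripper_force: 15.0
```

View pics/g4.png

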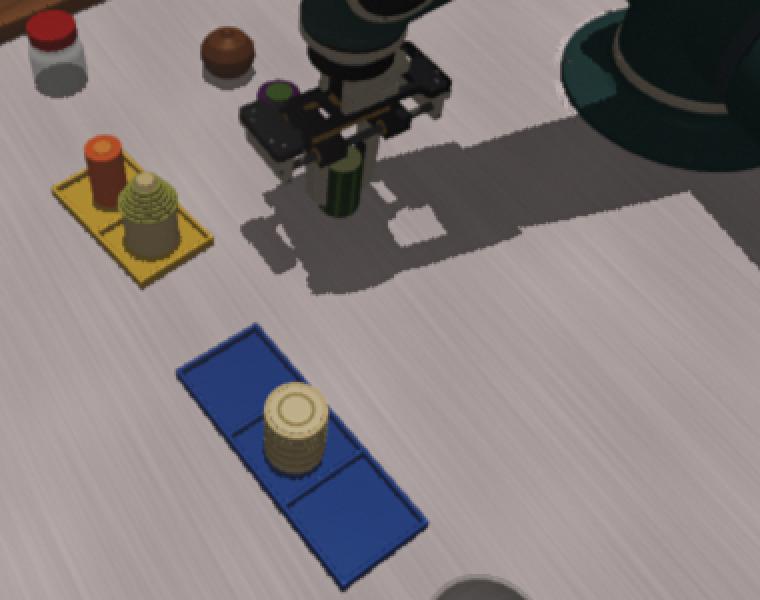

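The base stands upright in the blue middle compartment (295,430), and the courgette is gripped at (343,185). Next I carry it to (608,237).

```bash
python3 -m handwheel '[{"x":0,"y":0,"z":-5,"turn":0},{"x":0,"y":0,"z":-15,"turn":0},{"x":0,"y":0,"z":-30,"turn":0},{"x":0,"y":0,"z":-30,"turn":0},{"x":0,"y":0,"z":-20,"turn":0},{"x":0,"y":0,"z":-10,"turn":0}]'
python3 -m handwheel '[{"x":10,"y":6,"z":0,"turn":0},{"x":22,"y":14,"z":0,"turn":0},{"x":28,"y":17,"z":0,"turn":0},{"x":30,"y":18,"z":0,"turn":0},{"x":30,"y":18,"z":0,"turn":0},{"x":30,"y":18,"z":0,"turn":0},{"x":30,"y":18,"z":0,"turn":0},{"x":30,"y":18,"z":0,"turn":0},{"x":30,"y":18,"z":0,"turn":0},{"x":25,"y":16,"z":0,"turn":0},{"x":16,"y":10,"z":0,"turn":0},{"x":6,"y":4,"z":0,"turn":0}]'
python3 -m handwheel '[{"x":0,"y":0,"z":20,"turn":0},{"x":0,"y":0,"z":30,"turn":0},{"x":0,"y":0,"z":25,"turn":0},{"x":0,"y":0,"z":15,"turn":0},{"x":0,"y":0,"z":9,"turn":0},{"x":0,"y":0,"z":3,"turn":0},{"x":0,"y":0,"z":1,"turn":0},{"x":0,"y":0,"z":1,"turn":0},{"x":0,"y":0,"z":1,"turn":0},{"x":0,"y":0,"z":0.5,"turn":0},{"x":0,"y":0,"z":0,"turn":0},{"x":0,"y":0,"z":0,"turn":0}]'
```

```text
t: 26.1
tcp_pos: [0.4331, -0.0503, 0.1303]
tool_rot: [0.001, 0.707, 0.707, 0.001]
force: [0.2, -0.5, -0.8]
opening: 0.0399
gripper_force: 15.0
t: 27.3
tcp_pos: [0.6075, 0.2389, 0.1257]
tool_rot: [-0.001, 0.707, 0.708, -0.001]
force: [0.2, -0.8, -0.2]
opening: 0.0398
gripper_force: 15.0
t: 28.5
tcp_pos: [0.6077, 0.2368, 0.0228]
tool_rot: [0.0, 0.707, 0.707, 0.0]
force: [0.9, 0.5, -0.5]
opening: 0.04
gripper_force: 15.0
```

```bash
python3 -m handwheel '[{"x":0,"y":0,"z":0.7,"turn":0},{"x":0,"y":0,"z":0.3,"turn":0},{"x":0,"y":0,"z":0,"turn":0},{"x":0,"y":0,"z":0,"turn":0}]'
```

```text
t: 28.9
tcp_pos: [0.6078, 0.2368, 0.0222]
tool_rot: [0.0, 0.707, 0.707, 0.0]
force: [-2.7, -0.8, 4.8]
opening: 0.0402
gripper_force: 15.0
```

```bash
python3 -m handwheel '[{"x":0,"y":0,"z":0,"turn":0},{"x":0,"y":0,"z":0,"turn":0},{"x":0,"y":0,"z":0,"turn":0},{"x":0,"y":0,"z":0,"turn":0},{"x":0,"y":0,"z":0,"turn":0},{"x":0,"y":0,"z":0,"turn":0},{"x":0,"y":0,"z":-10,"turn":0},{"x":0,"y":0,"z":-30,"turn":0},{"x":0,"y":0,"z":-40,"turn":0},{"x":0,"y":0,"z":-35,"turn":0},{"x":0,"y":0,"z":-10,"turn":0}]' 88
python3 -m handwheel '[{"x":-20,"y":-8,"z":0,"turn":0},{"x":-37,"y":-16,"z":0,"turn":0},{"x":-40,"y":-17,"z":0,"turn":0},{"x":-40,"y":-17,"z":0,"turn":0},{"x":-40,"y":-17,"z":0,"turn":0},{"x":-40,"y":-17,"z":0,"turn":0},{"x":-40,"y":-17,"z":0,"turn":0},{"x":-40,"y":-17,"z":0,"turn":0},{"x":-40,"y":-17,"z":0,"turn":0},{"x":-35,"y":-16,"z":0,"turn":0},{"x":-20,"y":-10,"z":0,"turn":0},{"x":-5,"y":-3,"z":0,"turn":0}]'
python3 -m handwheel '[{"x":0,"y":0,"z":0,"turn":0},{"x":0,"y":0,"z":20,"turn":0},{"x":0,"y":0,"z":40,"turn":0},{"x":0,"y":0,"z":32,"turn":0},{"x":0,"y":0,"z":20,"turn":0},{"x":0,"y":0,"z":11,"turn":0},{"x":0,"y":0,"z":5,"turn":0},{"x":0,"y":0,"z":0,"turn":0},{"x":0,"y":0,"z":0,"turn":0}]'
python3 -m handwheel '[{"x":0,"y":0,"z":0,"turn":0},{"x":0,"y":0,"z":0,"turn":0},{"x":0,"y":0,"z":0,"turn":0},{"x":0,"y":0,"z":0,"turn":0},{"x":0,"y":0,"z":0,"turn":0},{"x":0,"y":0,"z":0,"turn":0},{"x":0,"y":0,"z":0,"turn":0},{"x":0,"y":0,"z":0,"turn":0},{"x":0,"y":0,"z":0,"turn":0}]' 25 15
python3 - <<'E'
from cell import manip
import cv2
cv2.imwrite('pics/g5.png',manip.snapshot('scene')['image'][120:420,180:560,::-1].repeat(2,0).repeat(2,1))
E
```

```text
t: 30.0
tcp_pos: [0.6089, 0.2373, 0.1521]
tool_rot: [0.001, 0.707, 0.707, 0.003]
force: [0.4, -0.1, -0.1]
opening: 0.0884
gripper_force: 0.0
t: 31.2
tcp_pos: [0.4347, -0.1618, 0.1468]
tool_rot: [0.0, 0.708, 0.706, -0.0]
force: [-0.0, 0.1, -0.0]
opening: 0.0884
gripper_force: 0.0
t: 32.1
tcp_pos: [0.4363, -0.1602, 0.0197]
tool_rot: [0.001, 0.707, 0.707, 0.0]
force: [0.6, -0.0, -1.1]
opening: 0.0883
gripper_force: 0.0
t: 33.0
tcp_pos: [0.4357, -0.1602, 0.0187]
tool_rot: [0.0, 0.707, 0.707, -0.0]
force: [-0.2, -0.8, 1.5]
opening: 0.0459
gripper_force: 15.0
```

View pics/g5.png

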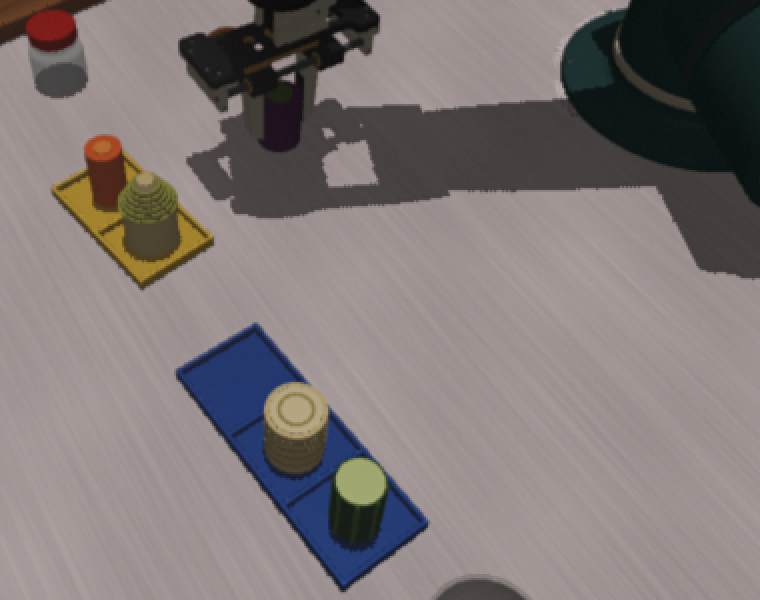

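The courgette stands in the end compartment (358,500), and the aubergine is gripped at (280,115). Next I carry it to (621,85).

```bash
python3 -m handwheel '[{"x":0,"y":0,"z":-5,"turn":0},{"x":0,"y":0,"z":-15,"turn":0},{"x":0,"y":0,"z":-30,"turn":0},{"x":0,"y":0,"z":-30,"turn":0},{"x":0,"y":0,"z":-20,"turn":0},{"x":0,"y":0,"z":-10,"turn":0}]'
python3 -m handwheel '[{"x":9,"y":7,"z":0,"turn":0},{"x":20,"y":15,"z":0,"turn":0},{"x":26,"y":19,"z":0,"turn":0},{"x":26,"y":20,"z":0,"turn":0},{"x":26,"y":20,"z":0,"turn":0},{"x":26,"y":20,"z":0,"turn":0},{"x":26,"y":20,"z":0,"turn":0},{"x":26,"y":20,"z":0,"turn":0},{"x":24,"y":18,"z":0,"turn":0},{"x":20,"y":15,"z":0,"turn":0},{"x":12,"y":8,"z":0,"turn":0},{"x":4,"y":3,"z":0,"turn":0}]'
python3 -m handwheel '[{"x":0,"y":0,"z":20,"turn":0},{"x":0,"y":0,"z":30,"turn":0},{"x":0,"y":0,"z":25,"turn":0},{"x":0,"y":0,"z":15,"turn":0},{"x":0,"y":0,"z":9,"turn":0},{"x":0,"y":0,"z":3,"turn":0},{"x":0,"y":0,"z":1,"turn":0},{"x":0,"y":0,"z":1,"turn":0},{"x":0,"y":0,"z":1,"turn":0},{"x":0,"y":0,"z":0.5,"turn":0},{"x":0,"y":0,"z":0,"turn":0},{"x":0,"y":0,"z":0,"turn":0}]'
```

```text
t: 33.65
tcp_pos: [0.4363, -0.1604, 0.1317]
tool_rot: [0.002, 0.707, 0.707, 0.001]
force: [0.2, -0.1, -2.3]
opening: 0.0453
gripper_force: 15.0
t: 34.85
tcp_pos: [0.6207, 0.0862, 0.1274]
tool_rot: [-0.001, 0.707, 0.708, -0.001]
force: [-0.2, -0.1, -0.7]
opening: 0.0457
gripper_force: 15.0
t: 36.05
tcp_pos: [0.6207, 0.0848, 0.0233]
tool_rot: [0.0, 0.707, 0.707, 0.0]
force: [-0.5, 0.5, -1.4]
opening: 0.0458
gripper_force: 15.0
```

```bash
python3 -m handwheel '[{"x":0,"y":0,"z":0.7,"turn":0},{"x":0,"y":0,"z":0.3,"turn":0},{"x":0,"y":0,"z":0,"turn":0},{"x":0,"y":0,"z":0,"turn":0}]'
```

```text
t: 36.45
tcp_pos: [0.6208, 0.0848, 0.0227]
tool_rot: [0.0, 0.707, 0.707, 0.0]
force: [-3.2, -0.1, 5.8]
opening: 0.0457
gripper_force: 15.0
```

It has touched down. Next I release, lift and draw back, then check both views.

```bash
python3 -m handwheel '[{"x":0,"y":0,"z":0,"turn":0},{"x":0,"y":0,"z":0,"turn":0},{"x":0,"y":0,"z":0,"turn":0},{"x":0,"y":0,"z":0,"turn":0},{"x":0,"y":0,"z":0,"turn":0},{"x":0,"y":0,"z":0,"turn":0},{"x":0,"y":0,"z":-10,"turn":0},{"x":0,"y":0,"z":-30,"turn":0},{"x":0,"y":0,"z":-40,"turn":0},{"x":0,"y":0,"z":-40,"turn":0},{"x":0,"y":0,"z":-30,"turn":0}]' 85
python3 -m handwheel '[{"x":0,"y":-15,"z":0,"turn":0},{"x":0,"y":-30,"z":0,"turn":0},{"x":0,"y":-30,"z":0,"turn":0},{"x":0,"y":-30,"z":0,"turn":0},{"x":0,"y":-30,"z":0,"turn":0},{"x":0,"y":-30,"z":0,"turn":0},{"x":0,"y":-15,"z":0,"turn":0},{"x":0,"y":0,"z":0,"turn":0},{"x":0,"y":0,"z":0,"turn":0},{"x":0,"y":0,"z":0,"turn":0}]'
python3 - <<'E'
from cell import manip
import cv2,numpy as np
a=manip.snapshot('top')['image'][160:320,130:510]; b=manip.snapshot('scene')['image'][110:480,180:500]
o=np.zeros((570,800,3),'uint8'); o[:160,:380]=a; o[200:,:320]=b; o[:555,330:810]=cv2.resize(b,None,fx=1.47,fy=1.5)[:,:470]
o[:160,:380]=a
cv2.imwrite('pics/end.png',o[...,::-1])
E
```

```text
t: 37.55
tcp_pos: [0.6209, 0.0849, 0.1759]
tool_rot: [0.001, 0.707, 0.707, 0.001]
force: [0.8, 0.5, -0.1]
opening: 0.085
gripper_force: 0.0
t: 38.55
tcp_pos: [0.4413, 0.0848, 0.1724]
tool_rot: [0.0, 0.707, 0.707, 0.0]
force: [0.1, 0.4, -0.6]
opening: 0.085
gripper_force: 0.0
```

View pics/end.png

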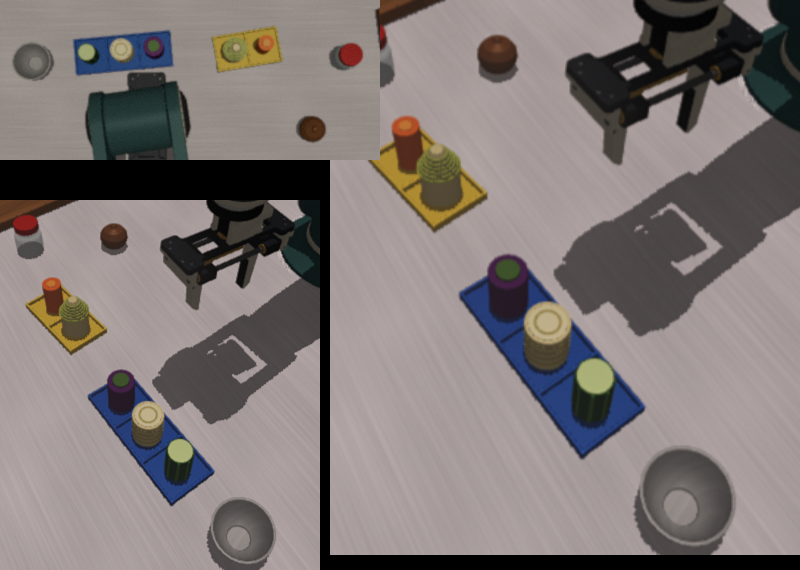

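All five pieces stand upright in their compartments: aubergine (508,285), base (547,340) and courgette (593,390) in blue, and carrot and shoot in yellow at (407,145) and (440,180). The onion, bowl and jar are where they were.

```bash
python3 -c "
from cell import manip
print(manip.close_job())"
```

```text
the job is handed in; nothing more can be done
None
```

Both kits are made up and handed in: the shoot and carrot stand in the yellow tray, the base stands in the middle of the blue tray with the courgette and aubergine at its ends, and the onion, bowl and jar were left where they were (about 39 s of the 128 s used).

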